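# Tip a drinking straw out of its travel case and lay it to dry

## Robot

A 7-joint arm with a two-finger parallel gripper is mounted at the origin on a cart in front of the work surface, level with it; the furniture and walls round the work are solid. World frame = base frame: x ahead of the robot, y to its left, z up, the work surface at z = 0. Lengths are in mm, angles in rad, forces in N, time in s.
With the tool pointing down it reaches from about 400 to 925 mm from the base axis. Payload 4.1 kg.
Tool frame: the origin (TCP) lies midway between the tips of the shut fingers; the grasp point (between the pads) lies 19 mm behind it; z points along the fingers, y is the line along which they close (so a half turn about z gives the same grasp; the last joint's range is limited). The gripper opens to 85 mm and grips with 20 to 120 N. Pads are 22 mm wide; open, the fingers measure 114 mm over their backs; the gripper's body (76 mm by 85 mm) begins 54 mm behind the grasp point. The pads swing forward as they close: fully open they stand 13 mm farther back than shut.
Start: joints at [1.044, 0.398, 0.045, 1.537, -0.019, 1.207, -0.051], TCP at [269.705, -591.441, 231.347] pointing down, gripper open.
Joint ranges: [-2.82, 2.82], [-0.49, 2.23], [-1.37, 1.46], [0, 2.46], [-1.36, 4.5], [0.23, 2], [-2.94, 2.94]. Speed limits (rad/s): [2.57, 2.57, 3.14, 3.14, 3.14, 3.14, 3.14].

## Interface

Orientations are given as a rotation vector (axis times angle).
In Python, from workcell import get_obs, capture, sign_off gives the robot as it stands.
- The arm moves only by the shell command python3 -m jog 'ROWS' [FORCE]. ROWS is JSON, a list of rows, each a list of 3 entries, a list of its own where there are three numbers: the shift along the world's x, y, z in mm, then the turn, a rotation vector about the world's x, y, z in rad, then the finger opening in mm, from 0 to 85.4. In form: [[[x, y, z], [wx, wy, wz], grip], ...]. A call has 1 to 5 rows; each row shifts and turns the commanded pose from where the row before left it; what a row does not reach is not made up. A row lasts 1/12 s, in which the tool goes at most 41.7 mm and 7.16 degrees, less where a joint would pass 70% of its speed; a pose out of reach is approached as far as the arm can. A call with a gripper value outside its range is refused whole. The fingers move at their own pace and stop on an object; FORCE is the grip in N (left out, the last holds). Time passes only in rows, so rows that do not move let the fingers close. It gives the time, the measured TCP pose, the force, the opening and the grip force at its end, in the units of the state.
- get_obs(): the state, without advancing time (a new reading comes with each control period).
- capture(name): name is "scene" or "top" or "wrist"; returns a dict with "color" (400x640x3 uint8, blue, green, red), "K" (3x3 intrinsics, pixels), "k1" (the pictures are not rectified: a ray, as slopes to the right and down, at radius r is drawn at 1 + k1 r^2 times it, then the intrinsics apply), "eye" and "attitude" of the camera in the world. Camera axes: x right, y down, z forward; pixel columns grow to the right and rows downward; lengths in mm; the calibration is good to about 2 mm. A picture is of the moment at which its call begins. There is no depth.
- sign_off(): hands the job in; it is judged then, once.
The state is a dict: "clock": time; "qpos": joint angles; "joint_velocities": joint speeds; "tau": joint torques, N m; "eef_pos": TCP position; "ee_rot": TCP orientation; "contact_force": force on the tool from outside, world axes, zero at the start; "torque": the same for the moment, N m; "finger_gap": finger opening in mm; "gripper_force": force on a finger pad.
Only numpy, scipy, OpenCV 4.12 (cv2) and the standard library are available. Lean on these libraries where they do the work, as an engineer would, in place of code of your own. Each camera call takes 0.05 s, during which the arm holds its last target. There are 200 camera calls.

## Task

The wide steel straw sits too deep in its grey travel case to be gripped. Pick the case up, tip its open end down until the straw has slid a few centimetres out but is still in the case, and set the case down level on the worktop with the straw sticking out. Then draw the straw out by its exposed end and lay it flat in the black drip tray, leaving the case lying on the worktop beside the tray and the glasses and mug where they stand.

Things in the scene. Friction and masses are not known exactly. Their poses are not given: they have to be found in the camera images.
- case_mid (a point): Centre of the grey travel case, a straight tube 200 mm long, 24 wide, 20 high, walls 3 (cavity 18 wide, 14 high), of rounded rectangular section. x points along the tube to its open mouth, 100 mm from this point; the other end is closed by a 4 mm wall. z is up as it lies, 13 mm above the worktop. It starts lying level, mouth to the right, most often turned towards the robot.
- straw_mid (a point): Centre of the round steel straw, 12 mm thick, 150 mm long. x runs along it, at the start towards the mouth like the case's x; it may roll about x. At the start its near end is 25 to 43 mm inside the mouth. When the case lies level the straw's centre line is 12 mm above the worktop.
- drip_tray: Black drip tray, 300 mm (x) by 340 mm (y), parallel to the world axes, rim 22 mm high, 3.5 mm thick, flat floor 4 mm above the worktop; origin at the centre of its underside. Fixed. A bowl and glasses stand on its right and back parts; the left front part, 20 to 150 mm along +y and -140 to 40 mm along x from the origin, is clear.
- tray_glass_1: The first of three ribbed green glasses upside down on the drip tray, 69 mm across and 104 mm high; origin at the centre of its underside. Bystander.
- tray_glass_2: The second of three ribbed green glasses upside down on the drip tray, 69 mm across and 104 mm high; origin at the centre of its underside. Bystander.
- tray_glass_3: The third of three ribbed green glasses upside down on the drip tray, 69 mm across and 104 mm high; origin at the centre of its underside. Bystander.
- mug_6: Cream mug upside down on the worktop behind and left of the drip tray, 71 by 106 mm with its handle, 85 mm high; origin near the centre of its underside. Bystander.
- case: The travel case itself; origin 13 mm below case_mid, same axes. Two black rubber bands 12 mm long, centred 82 mm either side of the middle, stand 3 mm proud all round as feet; the 150 mm of plain tube between them is free to grip across its 24 mm width. About 0.16 kg, 0.21 kg with the straw.
- straw: The straw itself; same axes as straw_mid, origin on its surface 6 mm from straw_mid. About 0.05 kg. Polished: friction 0.25 to 0.35 on everything, so it begins to slide in the case at a slope of 0.25 to 0.33 rad; in a tipped case held low it stops when its end meets the worktop.
There are look-alikes about, which are no part of the job. Leave any orange look-alike of the case alone.

How it is judged:
By the outcome, as a careful person would: the job done as asked, in the order asked, and still so for the second after the job is handed in, with the robot touching nothing.
It also fails if it takes over 67 s, if anything falls off the work surface, if the arm or the gripper's body presses on something with over 40 N, if the wrist force passes 120 N, or if a joint passes its speed limit or range.

## Working session

There is one attempt and no reset: what is moved stays moved. The work goes in short steps, Python scripts to look and compute and a shell command to move; the robot and the scene stay as the last step left them, time stands still between calls to the robot, and variables do not carry over. Pictures are saved under pics/ and viewed, at most 10 in all, crops included, and the job is handed in when it is done.

```bash
ls; mkdir -p pics
cat > h.py <<'E'
import numpy as np, cv2
from workcell import get_obs, capture
from scipy.spatial.transform import Rotation as R
def att(c):
    a=np.array(c["attitude"],float)
    return a if a.shape==(3,3) else (R.from_rotvec(a).as_matrix() if a.size==3 else R.from_quat(a).as_matrix())
def ray(c,uv):
    K=np.array(c["K"]);k=c["k1"]
    uv=np.atleast_2d(np.array(uv,float))
    p=cv2.undistortPoints(uv[:,None],K,np.array([k,0,0,0,0.]))[:,0]
    d=np.c_[p,np.ones(len(p))]@att(c).T
    return np.array(c["eye"],float),d
def onz(c,uv,z):
    e,d=ray(c,uv); return e+d*((z-e[2])/d[:,2])[:,None]
E
python3 - <<'E'
from h import *
import pickle
D={}
for n in ["scene","top","wrist"]:
    c=capture(n);D[n]=c;print(n,c["eye"],c["attitude"],c["k1"]);print(c["K"])
    cv2.imwrite(f"pics/{n}0.png",c["color"])
pickle.dump(D,open("d0.pkl","wb"))
print(get_obs())
E
```

```text
pics
scene [  -3.64102049 1098.40723085  773.86599505] [-0.72400252  2.43928494 -1.27911351] -0.03336358581281093
[[367.72965316   0.         316.99960915]
 [  0.         367.72965316 193.6773867 ]
 [  0.           0.           1.        ]]
top [ 404.50262707  227.10837563 1125.18925043] [-2.10572982  2.13627474 -0.165618  ] -0.08219747254975146
[[387.98876496   0.         318.97755822]
 [  0.         387.98876496 202.27716661]
 [  0.           0.           1.        ]]
wrist [ 342.00272067 -559.32253639  372.2317683 ] [ 2.41150601 -1.54938762 -0.24872198] -0.057266336076470116
[[301.27886856   0.         318.80746415]
 [  0.         301.27886856 202.79221055]
 [  0.           0.           1.        ]]
{'clock': 0.15, 'qpos': array([ 1.04401802,  0.39903902,  0.04506232,  1.53751578, -0.01872286,
        1.2069046 , -0.05069404]), 'joint_velocities': array([-0.00148722, -0.00049275, -0.00060727, -0.00384253,  0.00080829,
        0.00046196,  0.00065891]), 'tau': array([ 2.46846590e-03, -4.75561237e+01,  1.36698548e+00, -2.54512703e+01,
        1.17326161e-02,  6.44879925e-03, -2.75023012e-06]), 'eef_pos': array([ 269.48963394, -591.00993934,  230.52491154]), 'ee_rot': array([-3.06861596e+00, -6.66683881e-01,  6.17639238e-04]), 'contact_force': array([ 0.35989693, -0.22375454,  0.5544723 ]), 'torque': array([-0.01925672, -0.02876632,  0.01020547]), 'gripper_force': 0.0, 'finger_gap': 85.05187440633588}
```

View pics/top0.png

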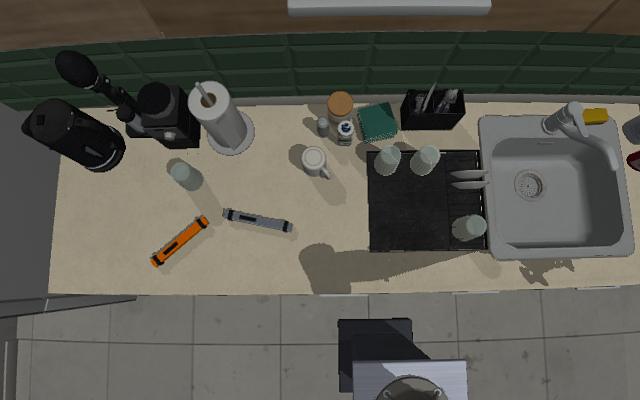

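View pics/scene0.png

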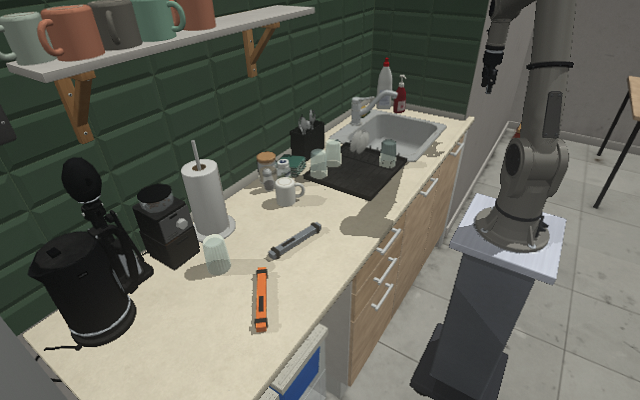

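The top view shows two tubes. The grey one runs from (223,214) to (292,227), the orange one from (152,262) to (208,220). The grey one fits the description because of its colour and its right end turned towards the robot. The orange one is the look-alike. The tray is at (368–487, 150–250), and the mug is at (315,162). I'll confirm with a crop and measure.

Run:
```python
from h import *
import pickle
D=pickle.load(open("d0.pkl","rb"))
c=D["top"]
im=c["color"]
cv2.imwrite("pics/crop1.png",np.hstack([cv2.resize(im[195:245,215:300],None,fx=5,fy=5,interpolation=cv2.INTER_CUBIC),cv2.resize(D["scene"]["color"][210:270,260:330][:50],None,fx=5,fy=5,interpolation=cv2.INTER_CUBIC)]))
hsv=cv2.cvtColor(im,cv2.COLOR_BGR2HSV)
# case differs from beige counter: blueish/gray or dark
b,g,r=[im[...,i].astype(int) for i in range(3)]
m=((r-b<12)).astype(np.uint8); roi=np.zeros_like(m); roi[200:240,216:300]=1; m&=roi
n,l,s,ce=cv2.connectedComponentsWithStats(m); k=1+np.argmax(s[1:,4]); print(s[k])
ys,xs=np.where(l==k)
rect=cv2.minAreaRect(np.c_[xs,ys].astype(np.float32)); print(rect)
P=onz(c,np.c_[xs,ys],20)[:,:2]
mu=P.mean(0);rr=cv2.minAreaRect(P.astype(np.float32));print(mu,rr)
for z,pts in [(22,[(368,150),(487,150),(368,250),(487,250)]),(85,[(315,158)])]: print(onz(c,pts,z).round())
```

```text
[224 209  69  23 651]
((257.8243408203125, 220.3623809814453), (69.2264633178711, 10.397578239440918), 11.513830184936523)
[550.20632029 424.27902998] ((550.3206787109375, 425.25494384765625), (202.51251220703125, 29.9054012298584), 77.68367767333984)
[[ 755.  100.   22.]
 [ 750. -256.   22.]
 [ 461.  110.   22.]
 [ 454. -230.   22.]]
[[714. 256.  85.]]
```

View pics/crop1.png

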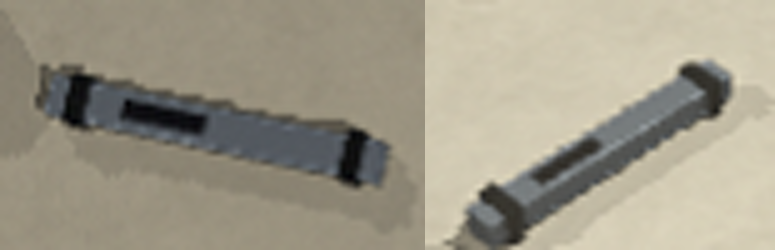

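The crop shows the grey case with two black bands and a dark label. Its mouth end is lower right, at about (291,228) in the full image. I put the case centre near (550,425), with the mouth pointing at yaw ≈ -102°. I'll move above it now.

```bash
python3 -m jog '[[[18,29,0],[0,0,0.031],85],[[18,29,0],[0,0,0.031],85],[[18,29,0],[0,0,0.031],85],[[18,29,0],[0,0,0.031],85],[[18,29,0],[0,0,0.031],85]]'
python3 -m jog '[[[18,29,0],[0,0,0.031],85],[[18,29,0],[0,0,0.031],85],[[18,29,0],[0,0,0.031],85],[[18,29,0],[0,0,0.031],85],[[18,29,0],[0,0,0.031],85]]'
python3 -m jog '[[[5,37,0],[0,0,0.031],85],[[5,37,0],[0,0,0.031],85],[[5,37,0],[0,0,0.031],85],[[5,37,0],[0,0,0.031],85],[[5,37,0],[0,0,0.031],85]]'
python3 -m jog '[[[5,37,0],[0,0,0.031],85],[[5,37,0],[0,0,0.031],85],[[5,37,0],[0,0,0.031],85],[[5,37,0],[0,0,0.031],85],[[5,37,0],[0,0,0.031],85]]'
python3 -m jog '[[[5,35,-4],[0,0,0.031],85],[[5,35,-4],[0,0,0.031],85],[[5,35,-4],[0,0,0.031],85],[[5,35,-4],[0,0,0.031],85],[[5,35,-4],[0,0,0.031],85]]'
python3 -m jog '[[[5,35,-4],[0,0,0.031],85],[[5,35,-4],[0,0,0.031],85],[[5,35,-4],[0,0,0.031],85],[[5,35,-4],[0,0,0.031],85],[[5,35,-4],[0,0,0.031],85]]'
```

```text
clock: 0.57
eef_pos: [360.2, -444.8, 231.1]
ee_rot: [-3.008, -0.904, 0.0]
contact_force: [1.4, -0.4, 0.7]
finger_gap: 85.3
gripper_force: 0.0
clock: 0.98
eef_pos: [450.1, -299.8, 231.2]
ee_rot: [-2.929, -1.135, 0.0]
contact_force: [1.2, -0.3, -0.8]
finger_gap: 85.0
gripper_force: 0.0
clock: 1.4
eef_pos: [474.4, -114.6, 231.2]
ee_rot: [2.833, 1.358, -0.0]
contact_force: [1.0, 0.7, 0.4]
finger_gap: 85.4
gripper_force: 0.0
clock: 1.82
eef_pos: [499.4, 70.2, 231.3]
ee_rot: [2.719, 1.573, -0.0]
contact_force: [1.0, 0.5, -0.3]
finger_gap: 84.8
gripper_force: 0.0
clock: 2.23
eef_pos: [524.6, 244.9, 210.9]
ee_rot: [2.589, 1.779, -0.001]
contact_force: [1.0, 0.1, 0.6]
finger_gap: 85.0
gripper_force: 0.0
clock: 2.65
eef_pos: [549.8, 419.8, 190.5]
ee_rot: [2.444, 1.974, -0.001]
contact_force: [0.3, -0.5, 0.4]
finger_gap: 85.1
gripper_force: 0.0
```

Run:
```python
from h import *
c=capture("wrist"); im=c["color"]; cv2.imwrite("pics/w1.png",im)
import pickle; pickle.dump(c,open("w1.pkl","wb"))
print(c["eye"],get_obs()["eef_pos"])
```

```text
[566.54341346 496.54427772 332.35361193] [547.19580454 428.72621574 189.33002863]
```

View pics/w1.png

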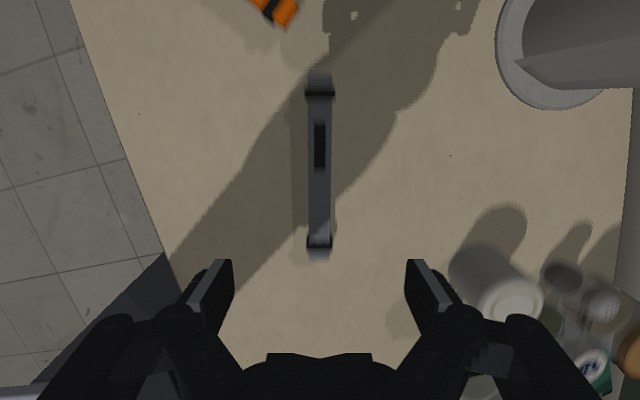

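The wrist view (blurred by motion) shows the case aligned vertically, rear at (320,70), mouth at (319,260), bands at v≈93 and 242. I'll retake it settled and measure.

Run:
```python
from h import *
capture("wrist");capture("wrist");c=capture("wrist"); im=c["color"]
b,g,r=[im[...,i].astype(int) for i in range(3)]
m=((r-b<8)).astype(np.uint8); roi=np.zeros_like(m); roi[30:275,292:350]=1; m&=roi
n,l,s,ce=cv2.connectedComponentsWithStats(m); k=1+np.argmax(s[1:,4]); print(s[k])
ys,xs=np.where(l==k)
P=onz(c,np.c_[xs,ys],23)[:,:2]; rr=cv2.minAreaRect(P.astype(np.float32));print(rr)
# row-wise centres & widths
rows=[(y,xs[ys==y].min(),xs[ys==y].max()) for y in range(ys.min(),ys.max()+1)]
print(rows[::8])
dk=m*(im.max(2)<45); d=[(y,int(dk[y].sum())) for y in range(30,275) if dk[y].sum()>14]; print(d)
mid=[(y,(a+b)/2) for y,a,b in rows if 110<y<230]; A=onz(c,[(mid[0][1],mid[0][0]),(mid[-1][1],mid[-1][0])],23); print(A, np.arctan2(*(A[1]-A[0])[[1,0]]))
o=get_obs();print(o["eef_pos"],o["ee_rot"])
```

```text
[ 309   81   31  184 4315]
((552.4293212890625, 422.8808898925781), (197.6804962158203, 29.38544464111328), 77.94393920898438)
[(81, np.int64(313), np.int64(335)), (89, np.int64(312), np.int64(336)), (97, np.int64(309), np.int64(339)), (105, np.int64(310), np.int64(338)), (113, np.int64(312), np.int64(335)), (121, np.int64(312), np.int64(335)), (129, np.int64(312), np.int64(335)), (137, np.int64(312), np.int64(335)), (145, np.int64(312), np.int64(334)), (153, np.int64(312), np.int64(334)), (161, np.int64(312), np.int64(334)), (169, np.int64(312), np.int64(334)), (177, np.int64(312), np.int64(334)), (185, np.int64(312), np.int64(333)), (193, np.int64(312), np.int64(333)), (201, np.int64(312), np.int64(333)), (209, np.int64(312), np.int64(333)), (217, np.int64(312), np.int64(333)), (225, np.int64(312), np.int64(332)), (233, np.int64(312), np.int64(332)), (241, np.int64(310), np.int64(333)), (249, np.int64(310), np.int64(334)), (257, np.int64(312), np.int64(331))]
[(94, 29), (95, 31), (96, 31), (97, 31), (98, 31), (99, 31), (100, 30), (101, 30), (102, 31), (103, 30), (104, 30), (105, 29), (106, 24), (247, 22), (248, 25), (249, 25), (250, 25), (251, 25), (252, 25), (253, 25), (254, 25), (255, 25), (256, 24)]
[[566.80259825 492.29228083  23.        ]
 [539.84397309 369.46805252  23.        ]] -1.7868596215376145
[548.79498233 419.35900908 190.25639883] [-2.44271639 -1.9748304   0.00281676]
```

```bash
python3 -m jog '[[[2,3,-35],[0,0,0],60],[[0,0,-35],[0,0,0],60],[[0,0,-35],[0,0,0],60],[[0,0,-35],[0,0,0],60],[[0,0,-25],[0,0,0],60]]' 60
python3 -m jog '[[[0,0,-12],[0,0,0],50],[[0,0,-8],[0,0,0],40],[[0,0,-3],[0,0,0],20],[[0,0,0],[0,0,0],15],[[0,0,0],[0,0,0],15]]'
python3 -m jog '[[[0,0,0],[0,0,0],15],[[0,0,0],[0,0,0],15],[[0,0,0],[0,0,0],15]]'
```

```text
clock: 3.27
eef_pos: [551.7, 417.5, 23.3]
ee_rot: [2.446, 1.968, -0.006]
contact_force: [-0.1, -0.5, 0.2]
finger_gap: 59.9
gripper_force: 0.0
clock: 3.68
eef_pos: [552.6, 422.0, 4.9]
ee_rot: [2.445, 1.972, 0.004]
contact_force: [-0.1, -0.1, -1.8]
finger_gap: 22.4
gripper_force: 61.1
clock: 3.93
eef_pos: [552.1, 421.8, 4.1]
ee_rot: [2.445, 1.973, 0.002]
contact_force: [0.2, 0.0, -1.3]
finger_gap: 23.0
gripper_force: 61.1
```

```bash
python3 -m jog '[[[0,0,6],[0.049,-0.0105,0],15],[[0,0,6],[0.049,-0.0105,0],15],[[0,0,6],[0.049,-0.0105,0],15],[[0,0,6],[0.049,-0.0105,0],15],[[0,0,0],[0,0,0],15]]'
python3 -m jog '[[[0,0,7],[0.049,-0.0105,0],15],[[0,0,7],[0.049,-0.0105,0],15],[[0,0,6.5],[0.049,-0.0105,0],15],[[0,0,6.5],[0.049,-0.0105,0],15],[[0,0,6.5],[0.049,-0.0105,0],15]]'
python3 -m jog '[[[0,0,0],[0,0,0],15],[[0,0,0],[0,0,0],15],[[0,0,0],[0,0,0],15],[[0,0,0],[0,0,0],15],[[0,0,0],[0,0,0],15]]'
python3 - <<'E'
from h import *
s=capture("scene")["color"];t=capture("top")["color"]
f=lambda a:cv2.resize(a,(400,400),interpolation=cv2.INTER_CUBIC)
cv2.imwrite("pics/tip.png",np.hstack([f(s[180:290,240:350]),f(t[180:280,210:310])]))
E
```

```text
clock: 4.35
eef_pos: [552.8, 418.6, 27.9]
ee_rot: [-2.344, -1.886, -0.236]
contact_force: [-0.2, -1.2, -2.0]
finger_gap: 22.7
gripper_force: 61.2
clock: 4.77
eef_pos: [551.7, 421.9, 61.3]
ee_rot: [-2.189, -1.768, -0.503]
contact_force: [0.2, -0.2, -2.0]
finger_gap: 22.9
gripper_force: 61.2
clock: 5.18
eef_pos: [551.3, 422.7, 61.0]
ee_rot: [-2.189, -1.769, -0.501]
contact_force: [-0.9, 0.6, -0.9]
finger_gap: 23.0
gripper_force: 61.3
```

View pics/tip.png

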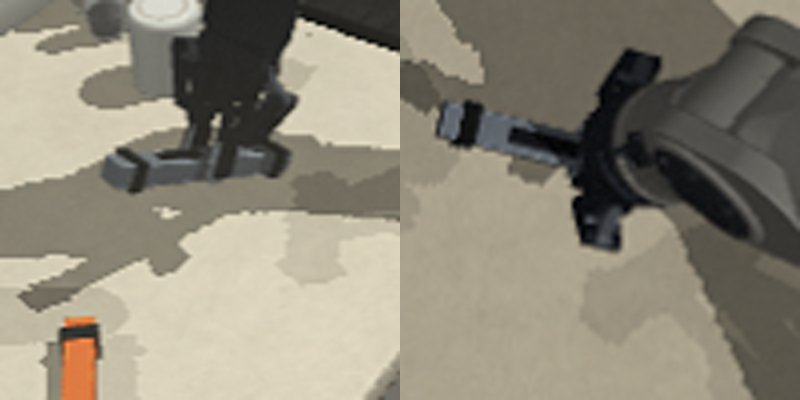

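The left half shows the tilted case, mouth band near (285,160), but no clear straw beyond it. The arm hides the mouth in the right half. I'll look more closely with the contrast stretched.

```bash
python3 -m jog '[[[0,0,0],[0,0,0],15],[[0,0,0],[0,0,0],15],[[0,0,0],[0,0,0],15],[[0,0,0],[0,0,0],15],[[0,0,0],[0,0,0],15]]'
python3 - <<'E'
from h import *
s=capture("scene")["color"];w=capture("wrist")["color"]
a=cv2.resize(s[205:250,290:345],(550,450),interpolation=cv2.INTER_CUBIC)
a=cv2.LUT(a,np.clip((np.arange(256)/255.)**.6*255*1.2,0,255).astype(np.uint8))
cv2.imwrite("pics/tip2.png",a)
E
```

```text
clock: 5.7
eef_pos: [551.7, 421.5, 60.9]
ee_rot: [-2.191, -1.768, -0.502]
contact_force: [0.2, -0.2, -2.1]
finger_gap: 22.8
gripper_force: 61.3
```

View pics/tip2.png

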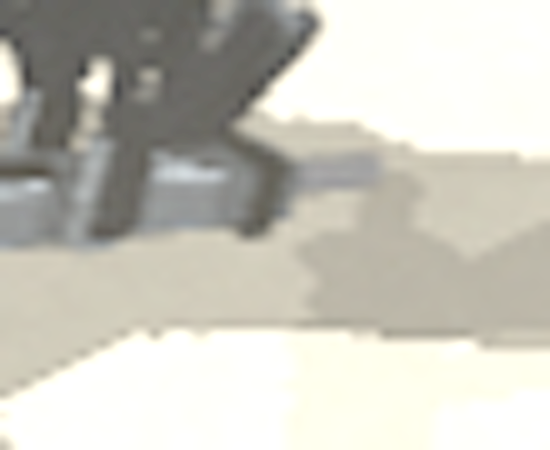

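The straw now sticks out of the mouth, from (295,172) to (380,165) in the crop. I'll level the case by pivoting about the straw tip, then set it down.

```bash
python3 -m jog '[[[0.5,2,-6.5],[-0.049,0.0105,0],15],[[0.5,2,-6.5],[-0.049,0.0105,0],15],[[0.4,2,-7],[-0.049,0.0105,0],15],[[0.3,1.5,-7],[-0.049,0.0105,0],15],[[0.3,1.2,-7],[-0.049,0.0105,0],15]]'
python3 -m jog '[[[0.2,1,-6.5],[-0.049,0.0105,0],15],[[0,0.6,-5],[-0.049,0.0105,0],15],[[0,0.3,-5],[-0.049,0.0105,0],15],[[0,0,-5],[-0.049,0.0105,0],15],[[0,0,0],[0,0,0],15]]'
python3 -m jog '[[[0,0,0],[0,0,0],15],[[0,0,0],[0,0,0],15]]'
```

```text
clock: 6.22
eef_pos: [553.9, 430.7, 27.0]
ee_rot: [-2.341, -1.889, -0.234]
contact_force: [-0.2, -0.5, -1.9]
finger_gap: 22.7
gripper_force: 61.2
clock: 6.63
eef_pos: [552.5, 435.6, 4.5]
ee_rot: [-2.44, -1.975, -0.0]
contact_force: [0.1, 1.4, -1.3]
finger_gap: 22.6
gripper_force: 61.2
clock: 6.8
eef_pos: [554.0, 431.8, 5.3]
ee_rot: [-2.445, -1.972, -0.001]
contact_force: [1.2, 0.2, -3.0]
finger_gap: 22.7
gripper_force: 61.2
```

```bash
python3 -m jog '[[[0,0,-1],[0,0,0],15],[[0,0,0],[0,0,0],15],[[0,0,0],[0,0,0],30],[[0,0,0],[0,0,0],45],[[0,0,0],[0,0,0],55]]'
python3 -m jog '[[[0,0,0],[0,0,0],55],[[0,0,20],[0,0,0],55],[[0,0,35],[0,0,0],55],[[0,0,35],[0,0,0],55],[[0,0,35],[0,0,0],55]]'
python3 -m jog '[[[-8,-35,20],[0,0,0],55],[[-8,-35,0],[0,0,0],55],[[-5,-20,0],[0,0,0],55],[[0,0,0],[0,0,0],55],[[0,0,0],[0,0,0],55]]'
python3 - <<'E'
from h import *
capture("wrist")
c=capture("wrist"); im=c["color"]; cv2.imwrite("pics/w2.png",im)
import pickle; pickle.dump(c,open("w2.pkl","wb"))
print(c["eye"],get_obs()["eef_pos"])
E
```

```text
clock: 7.22
eef_pos: [554.4, 432.2, 5.1]
ee_rot: [-2.445, -1.972, -0.002]
contact_force: [0.2, -0.0, 0.3]
finger_gap: 53.2
gripper_force: 0.0
clock: 7.63
eef_pos: [553.6, 432.1, 130.7]
ee_rot: [-2.444, -1.973, 0.001]
contact_force: [0.3, 0.1, 0.6]
finger_gap: 55.4
gripper_force: 0.0
clock: 8.05
eef_pos: [533.4, 340.7, 149.8]
ee_rot: [2.446, 1.969, 0.001]
contact_force: [-0.4, 1.3, 0.5]
finger_gap: 54.7
gripper_force: 0.0
[549.80955304 418.87000891 291.77068683] [532.83233938 343.36462211 149.68422463]
```

View pics/w2.png

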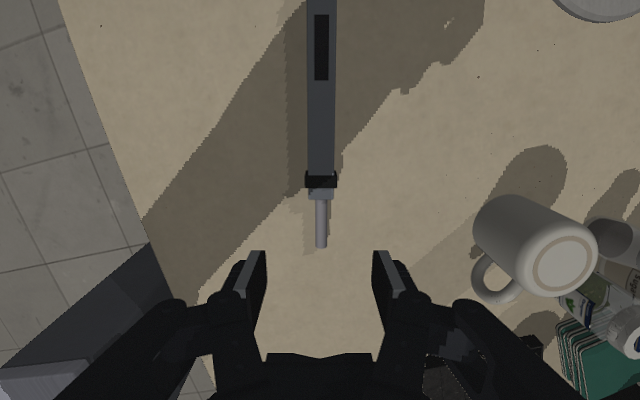

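The case lies level with the straw protruding from about (320,199) at the mouth to (321,247). Next I'll compute the straw end positions.

Run:
```python
from h import *
import pickle
c=pickle.load(open("w2.pkl","rb"))
A=onz(c,[(320.5,199),(321,247),(321,223)],17);print(A)
B=onz(c,[(321.5,100),(321.2,165)],23);print(B)
print(np.linalg.norm(A[0]-A[1]),get_obs()["eef_pos"],np.arctan2(*(B[1]-B[0])[[1,0]]))
```

```text
[[533.48520788 334.79414533  17.        ]
 [523.35442442 285.11614644  17.        ]
 [528.7979533  310.58547681  17.        ]]
[[553.14926777 422.60393024  23.        ]
 [541.19420507 367.91146923  23.        ]]
50.70045707593482 [532.83233938 343.36462211 149.68422463] -1.7859984949202117
```

```bash
python3 -m jog '[[[-3,-20,-15],[0,0,0],45],[[-2,-15,-30],[0,0,0],40],[[0,0,-35],[0,0,0],40],[[0,0,-35],[0,0,0],40],[[0,0,-22],[0,0,0],40]]' 60
python3 -m jog '[[[0,0,-8],[0,0,0],30],[[0,0,-2.5],[0,0,0],15],[[0,0,0],[0,0,0],4],[[0,0,0],[0,0,0],4],[[0,0,0],[0,0,0],4]]'
python3 -m jog '[[[0,0,0],[0,0,0],4],[[0,0,0],[0,0,0],4]]'
```

```text
clock: 8.57
eef_pos: [526.2, 307.5, 8.9]
ee_rot: [-2.442, -1.974, 0.005]
contact_force: [0.3, 0.4, -0.2]
finger_gap: 40.1
gripper_force: 0.0
clock: 8.98
eef_pos: [528.7, 308.4, 3.4]
ee_rot: [2.444, 1.973, 0.004]
contact_force: [0.3, -0.9, -0.1]
finger_gap: 9.6
gripper_force: 58.5
clock: 9.15
eef_pos: [528.4, 307.5, 2.8]
ee_rot: [2.445, 1.972, 0.003]
contact_force: [-0.3, -0.1, -1.2]
finger_gap: 9.9
gripper_force: 58.5
```

```bash
python3 -m jog '[[[-1.2,-6,0.5],[0,0,0],4],[[-2.5,-11.7,0],[0,0,0],4],[[-2.5,-11.7,0],[0,0,0],4],[[-2.5,-11.7,0],[0,0,0],4],[[-2.5,-11.7,0],[0,0,0],4]]'
python3 -m jog '[[[-2.5,-11.7,0],[0,0,0],4],[[-2.5,-11.7,0],[0,0,0],4],[[-2.5,-11.7,0],[0,0,0],4],[[-2.5,-11.7,0],[0,0,0],4],[[-2.5,-11.7,0],[0,0,0],4]]'
python3 -m jog '[[[-2.5,-11.7,0],[0,0,0],4],[[-2.5,-11.7,0],[0,0,0],4],[[-1,-4,0],[0,0,0],4],[[0,0,15],[0,0,0],4],[[0,0,30],[0,0,0],4]]'
python3 -m jog '[[[0,0,20],[0,0,0],4],[[0,0,0],[0,0,0],4],[[0,0,0],[0,0,0],4]]'
python3 - <<'E'
from h import *
capture("wrist");t=capture("top");w=capture("wrist")
import pickle; pickle.dump((t,w),open("w3.pkl","wb"))
cv2.imwrite("pics/draw.png",np.hstack([cv2.resize(t["color"][140:290,200:500],(400,200)),cv2.resize(w["color"],(400,250))[:200]]))
E
```

```text
clock: 9.57
eef_pos: [516.3, 252.0, 2.2]
ee_rot: [2.445, 1.971, -0.002]
contact_force: [-0.0, -0.5, 0.7]
finger_gap: 9.4
gripper_force: 58.9
clock: 9.98
eef_pos: [504.0, 194.6, 2.4]
ee_rot: [2.445, 1.973, 0.0]
contact_force: [-0.8, -0.4, -1.1]
finger_gap: 9.7
gripper_force: 59.0
clock: 10.4
eef_pos: [495.3, 166.7, 44.9]
ee_rot: [-2.443, -1.97, 0.011]
contact_force: [0.6, -0.4, -0.2]
finger_gap: 9.5
gripper_force: 59.0
clock: 10.65
eef_pos: [499.2, 168.8, 68.4]
ee_rot: [2.444, 1.972, 0.004]
contact_force: [0.3, 0.4, -1.3]
finger_gap: 9.4
gripper_force: 59.0
```

View pics/draw.png

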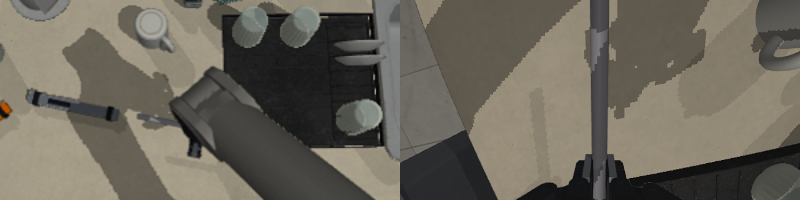

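The top view shows the case lying on the worktop, with the straw out and held clear. The wrist view shows the straw straight in the fingers, pointing back along the tool. I'll swing it over the tray's front left part.

```bash
python3 -m jog '[[[0.2,-11,2],[0,0,-0.097],4],[[0.2,-11,2],[0,0,-0.097],4],[[0.2,-11,2],[0,0,-0.097],4],[[0.2,-11,2],[0,0,-0.097],4],[[0.2,-11,0],[0,0,-0.097],4]]'
python3 -m jog '[[[0.2,-11,0],[0,0,-0.097],4],[[0.2,-11,0],[0,0,-0.097],4],[[0.2,-11,0],[0,0,-0.097],4],[[0.2,-11,0],[0,0,-0.097],4],[[0.2,-11,0],[0,0,-0.097],4]]'
python3 -m jog '[[[0.2,-11,0],[0,0,-0.097],4],[[0.2,-11,0],[0,0,-0.097],4],[[0.2,-11,0],[0,0,-0.097],4],[[0.2,-9,0],[0,0,-0.097],4],[[0,0,0],[0,0,0],4]]'
python3 -m jog '[[[0,0,0],[0,0,0],4],[[0,0,0],[0,0,0],4]]'
python3 - <<'E'
from h import *
capture("wrist");s=capture("scene");w=capture("wrist")
print(get_obs()["eef_pos"],get_obs()["ee_rot"])
cv2.imwrite("pics/over.png",np.hstack([cv2.resize(s["color"][120:220,270:430],(400,250)),cv2.resize(w["color"],(400,250))]))
E
```

```text
clock: 11.22
eef_pos: [498.4, 112.9, 74.3]
ee_rot: [-2.85, -1.322, 0.003]
contact_force: [0.8, -1.2, -0.4]
finger_gap: 9.1
gripper_force: 59.0
clock: 11.63
eef_pos: [499.1, 57.8, 74.0]
ee_rot: [-3.084, -0.598, 0.004]
contact_force: [0.1, 0.7, 0.3]
finger_gap: 9.0
gripper_force: 59.0
clock: 12.05
eef_pos: [499.9, 14.1, 74.0]
ee_rot: [3.14, -0.007, -0.005]
contact_force: [0.1, -0.9, -0.3]
finger_gap: 10.0
gripper_force: 59.0
clock: 12.22
eef_pos: [500.5, 17.3, 74.7]
ee_rot: [-3.141, -0.004, 0.002]
contact_force: [0.3, 0.2, 0.0]
finger_gap: 9.8
gripper_force: 59.0
[500.84328729  17.36132816  75.13953833] [-3.14125919e+00 -3.46433176e-03  6.48870008e-04]
```

View pics/over.png

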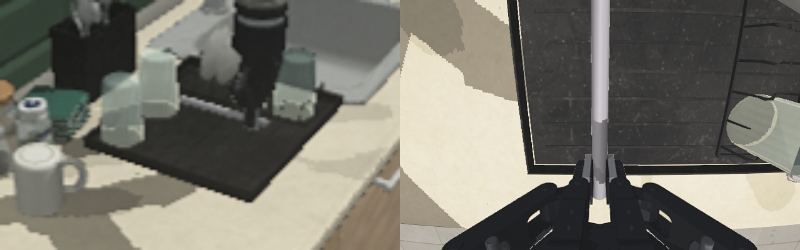

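The straw is held level along x over the clear left part of the tray, well away from the glasses. I'll lower and release it.

```bash
python3 -m jog '[[[5,0,-15],[0,0,0],4],[[0,0,-20],[0,0,0],4],[[0,0,-18],[0,0,0],4],[[0,0,-10],[0,0,0],4],[[0,0,-4],[0,0,0],4]]'
python3 -m jog '[[[0,0,-3],[0,0,0],4],[[0,0,0],[0,0,0],4],[[0,0,0],[0,0,0],4]]'
```

```text
clock: 12.78
eef_pos: [504.7, 16.8, 6.8]
ee_rot: [-3.142, -0.002, 0.005]
contact_force: [-0.2, -0.1, -0.6]
finger_gap: 9.5
gripper_force: 59.0
clock: 13.03
eef_pos: [506.7, 16.6, 6.0]
ee_rot: [-3.142, -0.0, -0.002]
contact_force: [0.7, 0.4, -0.3]
finger_gap: 9.6
gripper_force: 59.0
```

```bash
python3 -m jog '[[[0,0,-1],[0,0,0],4],[[0,0,-1],[0,0,0],4],[[0,0,0],[0,0,0],4],[[0,0,0],[0,0,0],14],[[0,0,0],[0,0,0],16]]'
python3 -m jog '[[[0,0,0],[0,0,0],20],[[0,0,0],[0,0,0],30],[[0,0,0],[0,0,0],40],[[0,0,0],[0,0,0],40],[[0,0,10],[0,0,0],40]]'
python3 -m jog '[[[0,0,25],[0,0,0],40],[[0,0,35],[0,0,0],40],[[0,0,40],[0,0,0],40],[[0,0,40],[0,0,0],40],[[-15,0,30],[0,0,0],40]]'
python3 -m jog '[[[-20,0,0],[0,0,0],40],[[0,-35,10],[0,0,0],40],[[0,-35,0],[0,0,0],40],[[0,-35,0],[0,0,0],40],[[0,-35,0],[0,0,0],40]]'
python3 -m jog '[[[0,-35,0],[0,0,0],40],[[0,-35,0],[0,0,0],40],[[0,0,0],[0,0,0],40],[[0,0,0],[0,0,0],40]]'
python3 - <<'E'
from h import *
capture("top");t=capture("top")
cv2.imwrite("pics/end.png",cv2.resize(t["color"][130:280,190:500],(775,375),interpolation=cv2.INTER_CUBIC))
E
```

```text
clock: 13.45
eef_pos: [506.9, 16.4, 4.2]
ee_rot: [3.141, -0.0, 0.003]
contact_force: [-0.6, -0.2, 5.2]
finger_gap: 15.9
gripper_force: 2.9
clock: 13.87
eef_pos: [504.0, 16.3, 11.9]
ee_rot: [3.141, 0.0, -0.007]
contact_force: [-0.6, -0.2, -0.1]
finger_gap: 39.9
gripper_force: 0.0
clock: 14.28
eef_pos: [494.0, 16.9, 187.6]
ee_rot: [-3.141, 0.0, -0.01]
contact_force: [0.4, -0.1, 1.3]
finger_gap: 40.0
gripper_force: 0.0
clock: 14.7
eef_pos: [470.6, -124.8, 194.4]
ee_rot: [3.141, 0.001, 0.002]
contact_force: [0.8, -0.1, 0.7]
finger_gap: 39.7
gripper_force: 0.0
clock: 15.03
eef_pos: [470.2, -195.7, 193.6]
ee_rot: [3.141, -0.008, -0.0]
contact_force: [0.2, 0.3, 0.8]
finger_gap: 40.1
gripper_force: 0.0
```

View pics/end.png

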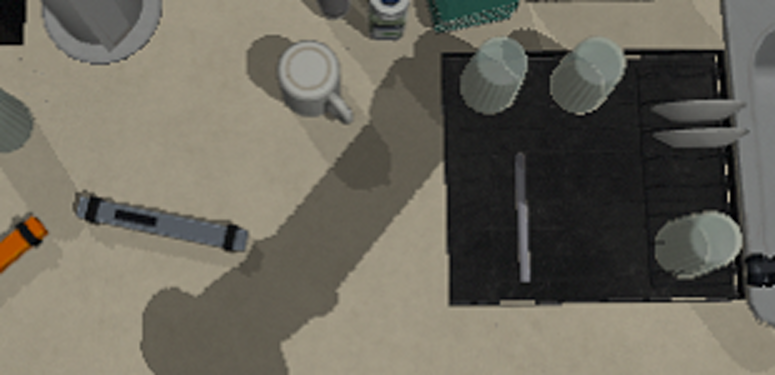

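The straw lies in the tray, from (520,153) to (525,282) in the crop. The case is level on the worktop to the left, and the glasses and mug stand where they were.

```bash
python3 -c "
from workcell import sign_off; print(sign_off())"
```

```text
the job is handed in; nothing more can be done
None
```

The job is handed in: the straw lies flat in the drip tray's clear left front part, the empty case lies level on the worktop to the tray's left, the glasses and mug are undisturbed, and it took about 15 s.

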